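Load a coffee capsule and hold the brew lever at pre-soak

TASK

Make a coffee with the capsule machine: swing its hood open by the bar handle, take the last capsule from the wooden tray, put it foil side up into the machine's capsule well and shut the hood fully again. Then press the sprung brew lever on the machine's right flank down until its arm is level, which is the pre-soak position, and hold it there steadily, without ever pushing it far past level, where full pressure begins. The job finishes while you are still holding the lever level; the cup must stay standing under the spout and the other things where they are.

Things in the scene. Friction and masses are not known exactly. Their poses are not given: they have to be found in the camera images.
- machine: capsule coffee machine, grey, fixed to the worktop, 110 wide, 340 deep, 210 high. Origin: worktop height, in the middle of its width, 165 behind its front edge. Its x axis points from its front to its back (front faces the robot within 15 deg), y to its left, z up. Top deck of the brew head at z = 151; behind the hood a clear water tank, 210 high.
- brew_hood (a joint): angle of the black hood (74 wide, 20 thick, 130 long) over the brew head: 0 shut, grows as its front edge swings up and back about a level hinge along the machine's y; stop at 1.55 rad. A stiff hinge: it stays wherever it is left; about 2 to 3 N at the handle move it either way. Open at least 1.35 rad to have room over the well.
- hood_handle (a point): middle of the hood's steel bar handle, a round bar 12 thick and about 60 long along the machine's y, on two posts, 36 above the hood's top face, with 30 of free space below it, near the hood's front edge. Moves with the hood; hood shut: 94 in front of the machine's origin, 218 above the worktop; 140 from the hinge line.
- hood_hinge (a point): point on the hood's hinge line, which runs along the machine's y axis, 34 behind the machine's origin and 162 above the worktop.
- brew_seat (a point): where the centre of the capsule's foil face lies when the capsule is seated: 85 in front of the machine's origin and 159 above the worktop, 8 above the deck. Below it is the capsule well, a round hole 35 wide and 16 deep in a steel block 70 x 70 flush with the deck; the dome goes in, the rim stays proud of the deck. The shut hood covers it with 3 to spare.
- capsule: the white coffee capsule, 24 high; rim 39 across, less than 1 thick, tapering to a dome 20 across at the end. It stands dome down in the tray's hole. Origin: centre of the flat foil face, which is up, 34 above the worktop (12 above the tray's top). Its z axis points down towards the dome. Grip it across the rim with the fingertips about 8 below the foil. 11 to 18 g.
- capsule_tray: wooden tray 160 x 58 x 22 fixed to the worktop, to the left of the machine, with three holes 32 wide and 12 deep in a row along its x axis at -50, 0 and +50; the capsule stands in the one at x = -50 (the end nearest the robot), the others are empty. Origin: centre of its underside.
- brew_lever (a joint): angle of the brew lever: 0 released (arm slopes 0.45 rad upward to the front), 0.45 arm level = pre-soak, stop at 0.90. A spring returns it: about 3 N on the grip to start, 8 N at level, 12 N at the stop. Its pivot is 110 above the worktop level with the machine's origin, 60 to its right; the arm points to the front.
- lever: the brew lever: steel arm with a barrel grip at its end. Origin: on its pivot line, 60 right of the machine's origin, 110 above the worktop.
- lever_grip (a point): centre of the black barrel grip at the end of the brew lever, 21 thick and 46 long along the machine's y; 110 from the pivot line and 100 to the right of the machine's middle; released 158 above the worktop and 99 in front of the machine's origin, level 110 above and 110 in front. Free from above; press it on its top.
- spout (a point): lower end of the coffee spout under the brew head, 84 above the worktop, straight below the well.
- espresso_cup: white espresso cup, 58 across, 56 high, loose, standing on the machine's drip tray (19 above the worktop). Origin: centre of its underside with ear included; the ear points to the machine's right.
- cup_mouth (a point): centre of the cup's mouth, on the axis of its bowl, about under the spout.
- salt: salt shaker, 44 across, 90 high, loose bystander to the right of the machine. Origin: centre of its underside.
- honey_jar: honey jar, 71 across, 110 high, loose bystander behind to the left. Origin: centre of its underside.
- coffee_spoon: small spoon, 137 long, loose bystander lying to the right of the machine. Origin: its middle, underside.
- kitchen_timer: round kitchen timer, 61 across, 53 high, loose bystander behind to the right. Origin: centre of its underside.

How it is judged (in metres and radians):
On the way, in this order (a step that is already met when the one before it is completed fails the run):
1. the hood is swung open (past 1.0 rad) (value of joint brew_hood above 1 rad), for 0.2 s.
2. the capsule stands in the well, foil up, and is let go (distance between capsule and brew_seat below 0.006 m and angle between capsule's own z axis and vertical above 2.8 rad and value of joint brew_hood above 0.5 rad and contact force between capsule and the fingers below 0.1 N), for 0.2 s.
3. the hood is shut over the seated capsule (distance between capsule and brew_seat below 0.006 m and angle between capsule's own z axis and vertical above 2.8 rad and value of joint brew_hood below 0.05 rad), for 0.2 s.
4. the fingers hold the brew lever level (all of step 3 and value of joint brew_lever between 0.33 and 0.57 rad and contact force between lever and the fingers above 2 N), for 0.5 s.
At the end, for the whole second after the job is handed in: Capsule seated foil up (foil centre within 6 mm of its place, within 0.34 rad of flat), hood shut (under 0.05 rad), fingers pressing the lever with over 2 N and holding the lever still and level within 0.12 rad; cup upright with its mouth within 20 mm of the spout's axis (all of step 4 and velocity of joint brew_lever between -0.1 and 0.1 rad/s and horizontal distance between cup_mouth and spout below 0.02 m and angle between espresso_cup's own z axis and vertical below 0.2 rad); the arm keeps its last pose, push and grip.
It fails at once if the brew lever is pushed far past level (over 0.70 rad) (value of joint brew_lever above 0.7 rad).
It fails at once if the cup is tipped or pushed from under the spout (angle between espresso_cup's own z axis and vertical above 0.4 rad or distance of espresso_cup from where it was at the start of the episode above 0.03 m).
It fails at once if a bystander is moved by more than 30 mm (distance of any of salt, honey_jar, coffee_spoon, kitchen_timer from where it was at the start of the episode above 0.03 m).
It also fails if it takes over 72 s, if anything falls off the work surface, if the arm or the gripper's body presses on something with over 40 N, if the wrist force passes 120 N, or if a joint passes its speed limit or range.

ROBOT

A 6-joint arm with a two-finger parallel gripper is mounted at the origin on a cart in front of the work surface, level with it; the furniture and walls round the work are solid. World frame = base frame: x ahead of the robot, y to its left, z up, the work surface at z = 0. Lengths are in mm, angles in rad, forces in N, time in s.
With the tool pointing down it reaches from about 275 to 750 mm from the base axis. Payload 10.2 kg.
Tool frame: the origin (TCP) lies between the finger pads; the fingertips stand 17 mm ahead of it and the grasp point (between the pads) lies 2 mm behind it; z points along the fingers, y is the line along which they close (so a half turn about z gives the same grasp; the last joint's range is limited). The gripper opens to 88 mm and grips with 3 to 60 N. Pads are 18 mm wide; open, the fingers measure 123 mm over their backs; the gripper's body (75 mm by 187 mm) begins 45 mm behind the grasp point.
Start: joints at [1.038, 0.313, 1.498, -0, 1.331, -0.223], TCP at [160.069, 500.009, 255.72] pointing down, gripper open.
Joint ranges: [-2.94, 2.94], [-0.97, 2.17], [0.19, 2.56], [-1.23, 4.37], [0.02, 3.11], [-2.88, 2.88]. Speed limits (rad/s): [2.39, 2.39, 3.01, 3.14, 3.14, 3.14].

INTERFACE

Orientations are given as a unit quaternion [w, x, y, z].
In Python, from cell import * gives the robot as it stands. The module is installed in compiled form; this text tells all that it offers.
- The arm moves only by the tool apply_moves, never from a script. Its argument "plan" is a list of rows, each an object with "offset": the shift along the world's x, y, z in units of 50 mm (1.0 is 50 mm), a list of three; "dr": the turn, a rotation vector about the world's x, y, z in units of 10 degrees (1.0 is 10 degrees), a list of three; "grip": the closure, from 0 (fully open) to 1 (shut). A call has 1 to 10 rows; each row shifts and turns the commanded pose from where the row before left it; what a row does not reach is not made up. A row lasts 1/8 s, in which the tool goes at most 62.5 mm and 10.7 degrees, less where a joint would pass 70% of its speed; a pose out of reach is approached as far as the arm can. A call is refused whole if a number of a shift passes 1 or a number of a turn 1, either way. A call with a gripper value outside its range is refused whole. The fingers move at their own pace and stop on an object; "newtons" is the grip in N (left out, the last holds). Time passes only in rows, so rows that do not move let the fingers close. It gives the time, the measured TCP pose, the force, the opening and the grip force at its end, in the units of the state.
- observe(): the state, without advancing time (a new reading comes with each control period).
- capture(name): name is "scene" or "top"; returns a dict with "image" (384x512x3 uint8, red, green, blue), "z_map" (384x512 float32, mm along the optical axis (not along the pixel's ray), 0 where there is no reading), "camera_matrix" (3x3 intrinsics, pixels), "D" ([k1, k2, p1, p2, k3] as OpenCV has them; the pictures are not rectified), "extrinsics" (4x4, takes a point from camera to world coordinates). Camera axes: x right, y up, looking along -z (the intrinsics and any distortion apply to the point x, -y, -z); pixel columns grow to the right and rows downward; lengths in mm; the calibration is good to about 2 mm. A picture is of the moment at which its call begins.
- finish_job(): hands the job in; it is judged then, once.
The state is a dict: "clock": time; "qpos": joint angles; "joint_velocities": joint speeds; "effort": joint torques, N m; "tool_pos": TCP position; "tcp_rot": TCP orientation; "ft_force": force on the tool from outside, world axes, zero at the start; "moment": the same for the moment, N m; "opening": finger opening in mm; "finger_force": force on a finger pad.
Only numpy, scipy, OpenCV 4.12 (cv2) and the standard library are available. Lean on these libraries where they do the work, as an engineer would, in place of code of your own. Each camera call takes 0.05 s, during which the arm holds its last target. There are 200 camera calls.

## Working session

There is one attempt and no reset: what is moved stays moved. The work goes in short steps, Python scripts to look and compute and a tool call to move; the robot and the scene stay as the last step left them, time stands still between calls to the robot, and variables do not carry over. Pictures are saved under pics/ and viewed, at most 14 in all, crops included, and the job is handed in when it is done.

Besides the shell and the picture viewer there is one more tool, called after "Request:" as name(argument=value, ...) on one line, values as JSON. apply_moves: Moves the arm, as the interface text tells. Its arguments: {"type":"object","properties":{"plan":{"type":"array","items":{"type":"object","properties":{"offset":{"type":"array","items":{"type":"number"}},"dr":{"type":"array","items":{"type":"number"}},"grip":{"type":"number"}}}},"newtons":{"type":"number"}},"required":["plan"]}

```bash
mkdir -p pics
cat > h.py <<'E'
from cell import *
import numpy as np, cv2
def cap(n,f=None):
    c=capture(n)
    if f: cv2.imwrite('pics/'+f,c["image"][:,:,::-1])
    return c
def cloud(c):
    K=np.array(c["camera_matrix"]);D=np.array(c["D"],float);z=c["z_map"];h,w=z.shape
    u,v=np.meshgrid(np.arange(w),np.arange(h))
    p=cv2.undistortPoints(np.stack([u,v],-1).reshape(-1,1,2).astype(np.float64),K,D).reshape(h,w,2)
    P=np.stack([p[...,0]*z,-p[...,1]*z,-z,np.ones_like(z)],-1)
    W=P@np.array(c["extrinsics"]).T
    W=W[...,:3].copy();W[z==0]=np.nan
    return W
E
python3 - <<'E'
from h import *
s=observe();print(s)
for n in("scene","top"):
    c=cap(n,n+'0.png');np.save(n+'0.npy',cloud(c));print(n,np.array(c["extrinsics"]).round(2).tolist(),np.array(c['camera_matrix']).tolist())
a=cv2.imread('pics/scene0.png')
E
```

```text
{'clock': 0.0, 'qpos': array([ 1.03760003e+00,  3.13414780e-01,  1.49840416e+00,  2.29852542e-06,
        1.33102792e+00, -2.23407659e-01]), 'joint_velocities': array([-0.00043224, -0.00084901,  0.00030823, -0.00092245, -0.00142345,
        0.00010647]), 'effort': array([-8.89747262e-04, -4.02204287e+01, -2.52274168e+01,  6.93933154e-02,
        3.52493185e-02, -1.09132516e-04]), 'tool_pos': array([159.94904856, 499.80770119, 255.19147895]), 'tcp_rot': array([-2.32653469e-04,  1.54275927e-01,  9.88027603e-01, -5.82350361e-04]), 'ft_force': array([ 0.02613631, -0.05950233,  0.80369373]), 'moment': array([0.01605909, 0.0045493 , 0.02798436]), 'finger_force': 0.0, 'opening': 88.29811044033212}
scene [[0.61, 0.45, -0.65, -127.62], [-0.79, 0.35, -0.5, -568.11], [0.0, 0.82, 0.57, 760.93], [0.0, 0.0, 0.0, 1.0]] [[404.7825670709849, 0.0, 250.64530765674667], [0.0, 404.7825670709849, 191.7913461127205], [0.0, 0.0, 1.0]]
top [[0.02, 0.98, -0.18, 317.48], [-1.0, 0.02, -0.03, -56.68], [-0.02, 0.18, 0.98, 1384.04], [0.0, 0.0, 0.0, 1.0]] [[439.7556202559131, 0.0, 266.10904670431734], [0.0, 439.7556202559131, 182.48212452530166], [0.0, 0.0, 1.0]]
```

View pics/scene0.png

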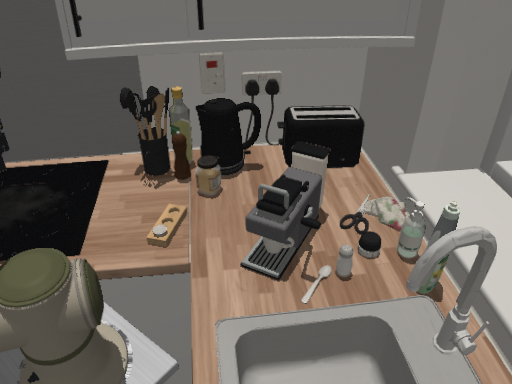

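View pics/top0.png

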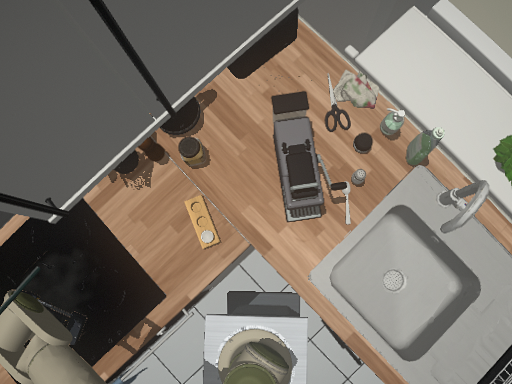

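The scene view shows the machine at about (285,210) and the tray with capsule at (160,231). In the top view the machine is at (298,160), the capsule at (207,237), the lever grip at (339,186) and the salt at (359,177). Next I measure these, using enlarged crops.

Run:
```python
from h import *
T=np.load('top0.npy');S=np.load('scene0.npy')
for nm,W,pts in(("top",T,dict(cap=(207,237),grip=(339,186),salt=(359,177),timer=(363,143),jar=(190,148),spoonbowl=(347,188),spoonend=(348,220),tank=(291,103),table=(260,200),tray1=(191,200),tray2=(212,245),hood=(298,155))),("scene",S,dict(cap=(160,230),salt=(345,255),bar=(272,189),table=(220,220)))):
    for k,(u,v) in pts.items(): print(nm,k,W[v,u].round(1))
a=T[90:225,262:335].reshape(-1,3)
for lo,hi in((145,156),(178,188),(212,228),(200,212)):
    p=a[(a[:,2]>lo)&(a[:,2]<hi)]
    print(lo,hi,len(p),cv2.minAreaRect(p[:,:2].astype(np.float32)) if len(p)>3 else '')
i=cv2.imread('pics/top0.png')[85:235,170:370];j=cv2.imread('pics/scene0.png')[140:310,140:370]
cv2.imwrite('pics/topc.png',cv2.resize(i,None,fx=4,fy=4,interpolation=2))
cv2.imwrite('pics/scc.png',cv2.resize(j,None,fx=3.4,fy=3.4,interpolation=2))
```

```text
top cap [388.1 157.4  27.7]
top grip [ 532.2 -230.   166. ]
top salt [ 575.8 -302.8   82.4]
top timer [ 691.4 -323.2   50.8]
top jar [649.5 209.2 108.3]
top spoonbowl [ 554.2 -278.     7.7]
top spoonend [ 453.  -281.6    1.5]
top tank [759.4 -90.4 209.1]
top table [511.   -2.4   0.6]
top tray1 [503.2 214.5  21.5]
top tray2 [364.8 144.3   3.5]
top hood [ 615.4 -112.8  182.3]
scene cap [391.6 151.7  34. ]
scene salt [ 572.  -315.8   77.1]
scene bar [ 518.1 -131.3  222.9]
scene table [556.4  76.7   1.9]
145 156 1659 ((625.7023315429688, -128.0724334716797), (295.793212890625, 139.76206970214844), 10.36914348602295)
178 188 908 ((620.2622680664062, -110.760986328125), (248.90138244628906, 84.4243392944336), 9.511204719543457)
212 228 141 ((651.5943603515625, -108.82740783691406), (276.5531311035156, 92.13177490234375), 11.786283493041992)
200 212 626 ((654.1702880859375, -106.44769287109375), (279.6060485839844, 99.43609619140625), 10.042940139770508)
```

View pics/topc.png

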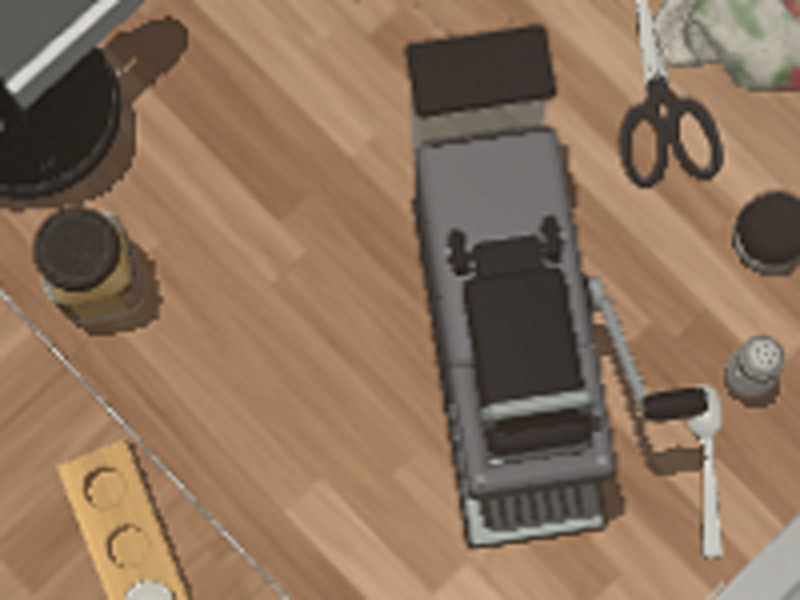

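View pics/scc.png

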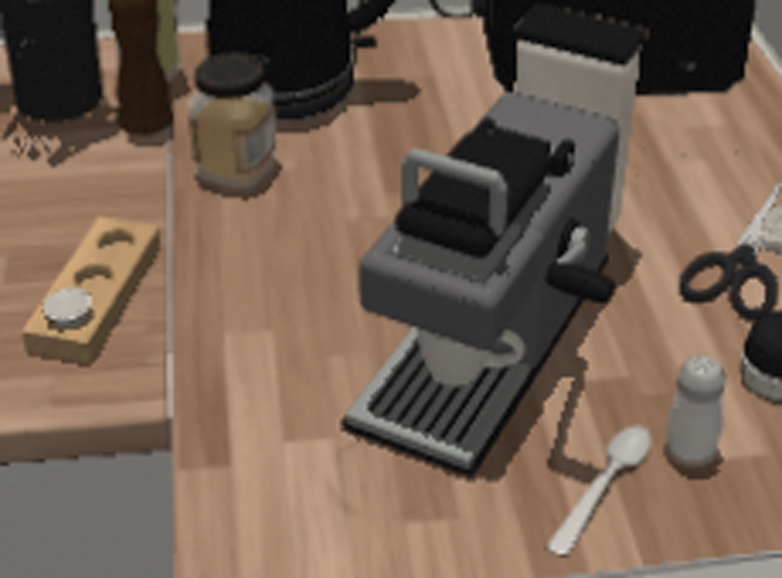

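The crops show these positions, in pixels of the 4x top crop:
- handle bar from (483,412) to (590,397)
- lever grip centre at (675,404)
- drip tray front corners at (472,545) and (605,525)
- tank back corners at (408,45) and (543,28)

The scene crop gives a bar from (405,155) to (503,180).

```bash
cat >> h.py <<'E'
def ray(c,u,v,z):
    K=np.array(c["camera_matrix"]);p=cv2.undistortPoints(np.array([[[u,v]]],float),K,np.array(c["D"],float))[0,0]
    E=np.array(c["extrinsics"]);d=E[:3,:3]@np.array([p[0],-p[1],-1]);o=E[:3,3]
    return o+d*(z-o[2])/d[2]
E
python3 - <<'E'
from h import *
from scipy.spatial.transform import Rotation as R
from scipy.optimize import least_squares
c=capture("top");s=capture("scene")
t=lambda x,y,z:ray(c,170+(x-1.5)/4,85+(y-1.5)/4,z)
q=lambda x,y,z:ray(s,140+(x-1.2)/3.4,140+(y-1.2)/3.4,z)
obs={'bar_t':(t(537,405,222),(-94,0)),'grip_t':(t(675,404,163),(-99,-100)),
'tray':((t(472,545,15)+t(605,525,15))/2,(-165,0)),'tank':((t(408,45,210)+t(543,28,210))/2,(175,0)),
'bar_s':((q(405,157,220)+q(503,180,220))/2,(-94,0)),'grip_s':(q(582,280,160),(-99,-100))}
A=np.array([o[:2] for o,_ in obs.values()]);M=np.array([m for _,m in obs.values()],float)
f=lambda p:(R.from_euler('z',p[2]).as_matrix()[:2,:2]@M.T).T+p[:2]-A
r=least_squares(lambda p:f(p).ravel(),[600,-110,.17],loss='soft_l1');print(r.x)
for k,e in zip(obs,f(r.x)):print(k,obs[k][0].round(1),e.round(1))
b1,b2=t(483,412,222),t(590,397,222);print('bar yaw',np.arctan2((b2-b1)[0],-(b2-b1)[1]),np.linalg.norm(b2-b1))
# flanks by depth
W=np.load('top0.npy');
for n,cc in(("top",c),("scene",s)):
    W=np.load(n+'0.npy');im=cc["image"].astype(int)
    near=(np.hypot(W[...,0]-390,W[...,1]-155)<40)
    w=near&(im.min(-1)>130)&(W[...,2]>15)
    v,u=np.nonzero(w);print(n,'cap px',len(u),u.min(),u.max(),v.min(),v.max(),ray(cc,(u.min()+u.max())/2,(v.min()+v.max())/2,34))
    P=W[w];P=P[P[:,2]>30];print(len(P),np.median(P,0))
    m=(abs(W[...,2]-22)<5)&(np.hypot(W[...,0]-440,W[...,1]-178)<100)
    print(cv2.minAreaRect(W[m][:,:2].astype(np.float32)))
E
```

```text
[ 6.14907744e+02 -1.13663515e+02  1.76712063e-01]
bar_t [ 520.8 -127.6  222. ] [ 1.6 -2.5]
grip_t [ 533.8 -228.7  163. ] [ 1.2 -0.9]
tray [ 454.1 -142.6   15. ] [-1.6 -0.1]
tank [786.8 -83.  210. ] [0.3 0.1]
bar_s [ 522.5 -131.2  220. ] [-0.1  1. ]
grip_s [ 538.4 -230.8  160. ] [-3.4  1.3]
bar yaw 0.16178940674648526 72.58353112535536
top cap px 130 201 213 230 242 [390.84693329 156.49329998  34.        ]
95 [391.22828406 159.06776011  33.31251027]
((437.2470703125, 177.93612670898438), (161.24075317382812, 59.43060302734375), 23.840625762939453)
scene cap px 105 152 166 224 233 [394.26379458 158.83436651  34.        ]
103 [392.96545088 156.03446265  34.88839006]
((439.6016845703125, 176.7017822265625), (166.1842041015625, 61.965553283691406), 24.17720603942871)
```

The machine origin comes out at about (615,-113.7) with yaw 10°, and six independent points agree within 3 mm. The capsule is at (392,157), which matches the tray fit. First I approach the handle.

Request:
apply_moves(plan=[{"offset": [0.55,-0.96,0.3],"dr": [0,0,-0.62],"grip": 0.4},{"offset": [0.55,-0.96,0.3],"dr": [0,0,-0.62],"grip": 0.4},{"offset": [0.55,-0.96,0.3],"dr": [0,0,-0.62],"grip": 0.4},{"offset": [0.55,-0.96,0],"dr": [0,0,-0.62],"grip": 0.4},{"offset": [0.55,-0.96,0],"dr": [0,0,-0.62],"grip": 0.4},{"offset": [0.55,-0.96,0],"dr": [0,0,-0.62],"grip": 0.4},{"offset": [0.55,-0.96,0],"dr": [0,0,-0.62],"grip": 0.4},{"offset": [0.55,-0.96,0],"dr": [0,0,-0.62],"grip": 0.4},{"offset": [0.55,-0.96,0],"dr": [0,0,-0.62],"grip": 0.4},{"offset": [0.55,-0.96,0],"dr": [0,0,-0.62],"grip": 0.4}], newtons=15)

```text
clock: 1.45
tool_pos: [435.6, 18.2, 300.8]
tcp_rot: [0.0, 0.643, 0.766, 0.0]
ft_force: [0.3, 0.6, -0.1]
opening: 52.7
finger_force: 0.0
```

Request:
apply_moves(plan=[{"offset": [0.58,-0.98,0],"dr": [0,0,0],"grip": 0.4},{"offset": [0.58,-0.98,0],"dr": [0,0,0],"grip": 0.4},{"offset": [0.58,-1.0,0],"dr": [0,0,0],"grip": 0.4},{"offset": [0,0,-0.5],"dr": [0,0,0],"grip": 0.4},{"offset": [0,0,-0.5],"dr": [0,0,0],"grip": 0.4},{"offset": [0,0,-0.54],"dr": [0,0,0],"grip": 0.4},{"offset": [0,0,0],"dr": [0,0,0],"grip": 0.4}])

```text
clock: 2.33
tool_pos: [521.4, -127.7, 222.2]
tcp_rot: [-0.002, 0.641, 0.767, -0.0]
ft_force: [0.2, 0.4, 0.2]
opening: 53.0
finger_force: 0.0
```

Run:
```python
from h import *
s=observe();print(s['tool_pos'],s['ft_force'],s['qpos'])
c=cap("scene");j=c["image"][110:270,200:360,::-1]
cv2.imwrite('pics/s1.png',cv2.resize(j,None,fx=3.6,fy=3.6,interpolation=2))
```

```text
[ 521.39346013 -127.70156792  222.24371599] [0.20136637 0.44254734 0.21968871] [-4.58571111e-01  3.68186555e-01  1.51061361e+00 -1.98271129e-05
  1.26662998e+00 -6.37379524e-01]
```

View pics/s1.png

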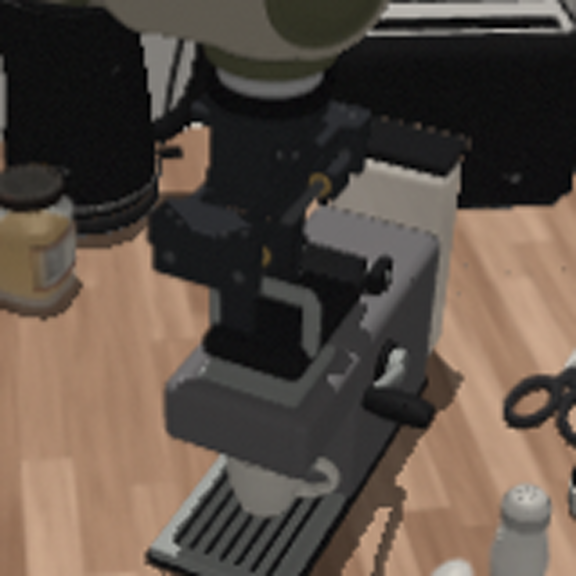

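The gripper straddles the bar, with the front finger at (235,310), left of the right post at (312,310). I close it now.

Request:
apply_moves(plan=[{"offset": [0,0,0],"dr": [0,0,0],"grip": 1},{"offset": [0,0,0],"dr": [0,0,0],"grip": 1},{"offset": [0,0,0],"dr": [0,0,0],"grip": 1},{"offset": [0,0,0],"dr": [0,0,0],"grip": 1}], newtons=15)

```text
clock: 2.88
tool_pos: [522.1, -128.0, 223.9]
tcp_rot: [0.0, 0.641, 0.767, 0.0]
ft_force: [0.0, 1.2, 0.5]
opening: 15.3
finger_force: 0.0
```

Run:
```python
from h import *
s=observe();print(s['tool_pos'],s['ft_force'],s['opening'])
c10,s10=np.cos(.175),np.sin(.175)
prev=None
for t in np.arange(0,1.501,.075):
    p=.412+t; dx=128.3-139.9*np.cos(p); dz=139.9*np.sin(p)-56
    q=np.array([dx*c10,dx*s10,dz])/50
    if prev is not None: print(round(t,3),(q-prev).round(3))
    prev=q
```

```text
[ 522.09918496 -128.00447605  223.92095343] [0.02446317 1.19793194 0.46859719] 15.269397360008183
0.075 [0.09  0.016 0.189]
0.15 [0.103 0.018 0.182]
0.225 [0.117 0.021 0.173]
0.3 [0.129 0.023 0.164]
0.375 [0.141 0.025 0.154]
0.45 [0.152 0.027 0.142]
0.525 [0.162 0.029 0.13 ]
0.6 [0.171 0.03  0.118]
0.675 [0.179 0.032 0.104]
0.75 [0.186 0.033 0.091]
0.825 [0.193 0.034 0.076]
0.9 [0.198 0.035 0.061]
0.975 [0.202 0.036 0.046]
1.05 [0.204 0.036 0.031]
1.125 [0.206 0.036 0.015]
1.2 [ 0.207  0.037 -0.001]
1.275 [ 0.206  0.036 -0.016]
1.35 [ 0.204  0.036 -0.032]
1.425 [ 0.201  0.036 -0.048]
1.5 [ 0.197  0.035 -0.063]
```

Request:
apply_moves(plan=[{"offset": [0,0,0],"dr": [0,0,0],"grip": 1},{"offset": [0,0,0],"dr": [0,0,0],"grip": 1},{"offset": [0.09,0.016,0.19],"dr": [0,0,0],"grip": 1},{"offset": [0.103,0.018,0.182],"dr": [0,0,0],"grip": 1},{"offset": [0.117,0.02,0.173],"dr": [0,0,0],"grip": 1},{"offset": [0.13,0.023,0.164],"dr": [0,0,0],"grip": 1},{"offset": [0,0,0],"dr": [0,0,0],"grip": 1}])

```text
clock: 3.75
tool_pos: [543.2, -124.3, 260.3]
tcp_rot: [-0.001, 0.641, 0.767, -0.001]
ft_force: [-11.9, -0.4, 9.8]
opening: 11.3
finger_force: 15.0
```

Request:
apply_moves(plan=[{"offset": [0.11,0.023,0.17],"dr": [0,0,0],"grip": 1},{"offset": [0.14,0.025,0.155],"dr": [0,0,0],"grip": 1},{"offset": [0.155,0.028,0.14],"dr": [0,0,0],"grip": 1},{"offset": [0.17,0.03,0.12],"dr": [0,0,0],"grip": 1},{"offset": [0.18,0.032,0.105],"dr": [0,0,0],"grip": 1}])

```text
clock: 4.38
tool_pos: [582.1, -117.4, 294.5]
tcp_rot: [0.0, 0.641, 0.767, -0.0]
ft_force: [-3.3, -2.9, 2.3]
opening: 11.3
finger_force: 15.0
```

Request:
apply_moves(plan=[{"offset": [0.186,0.033,0.091],"dr": [0,0,0],"grip": 1},{"offset": [0.193,0.034,0.076],"dr": [0,0,0],"grip": 1},{"offset": [0.198,0.035,0.061],"dr": [0,0,0],"grip": 1},{"offset": [0.202,0.036,0.046],"dr": [0,0,0],"grip": 1},{"offset": [0.204,0.036,0.031],"dr": [0,0,0],"grip": 1}])

```text
clock: 5.0
tool_pos: [631.5, -108.6, 310.2]
tcp_rot: [0.001, 0.641, 0.767, -0.0]
ft_force: [-3.0, -2.3, 2.6]
opening: 11.4
finger_force: 15.0
```

Request:
apply_moves(plan=[{"offset": [0.206,0.036,0.015],"dr": [0,0,0],"grip": 1},{"offset": [0.207,0.037,0],"dr": [0,0,0],"grip": 1},{"offset": [0.206,0.036,-0.016],"dr": [0,0,0],"grip": 1},{"offset": [0.204,0.036,-0.032],"dr": [0,0,0],"grip": 1},{"offset": [0.2,0.036,-0.048],"dr": [0,0,0],"grip": 1},{"offset": [0.08,0.014,-0.024],"dr": [0,0,0],"grip": 1},{"offset": [0,0,0],"dr": [0,0,0],"grip": 1}])

```text
clock: 5.88
tool_pos: [686.7, -98.8, 304.3]
tcp_rot: [0.001, 0.641, 0.768, 0.001]
ft_force: [2.3, -2.6, 3.6]
opening: 11.2
finger_force: 15.0
```

Request:
apply_moves(plan=[{"offset": [0,0,0],"dr": [0,0,0],"grip": 0.7},{"offset": [0,0,0],"dr": [0,0,0],"grip": 0.7},{"offset": [0,0,0],"dr": [0,0,0],"grip": 0.7},{"offset": [0,0,0.4],"dr": [0,0,0],"grip": 0.7},{"offset": [0,0,0.6],"dr": [0,0,0],"grip": 0.7},{"offset": [0,0,0.4],"dr": [0,0,0],"grip": 0.7},{"offset": [0,0,0],"dr": [0,0,0],"grip": 0.3}])

```text
clock: 6.75
tool_pos: [686.3, -98.8, 374.8]
tcp_rot: [0.001, 0.641, 0.767, 0.001]
ft_force: [-0.9, -0.0, -0.1]
opening: 33.9
finger_force: 0.0
```

Run:
```python
from h import *
s=observe();print(s['tool_pos'],s['ft_force'],s['opening'],s['qpos'])
c=cap("scene");j=c["image"][60:290,130:390,::-1]
cv2.imwrite('pics/s2.png',cv2.resize(j,None,fx=2.5,fy=2.5,interpolation=2))
```

```text
[686.28429162 -98.79587871 374.82355576] [-0.94235198 -0.03534434 -0.09143103] 33.883839785816996 [-3.11536953e-01  7.24025531e-01  5.58549878e-01  9.48526400e-05
  1.85636184e+00 -4.90475157e-01]
```

View pics/s2.png

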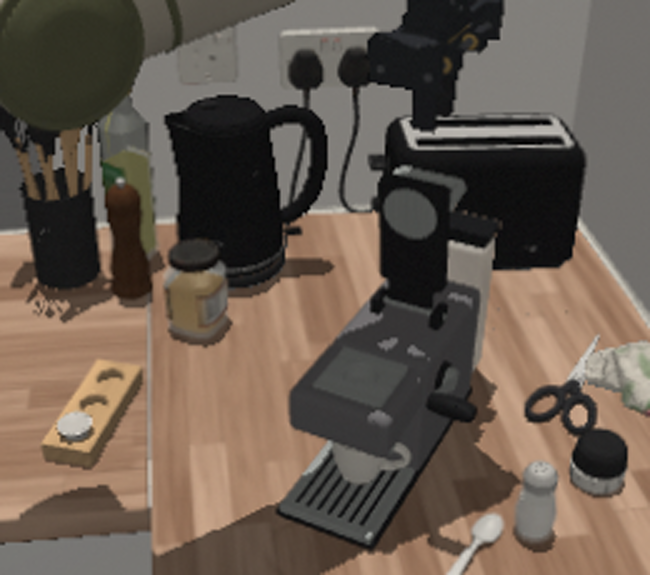

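The hood stands open at (415,240), the handle is behind it, and the well block is clear at (360,375). Next is the capsule.

Request:
apply_moves(plan=[{"offset": [-0.59,0.51,0],"dr": [0,0,-0.9],"grip": 0.3},{"offset": [-0.59,0.51,0],"dr": [0,0,-0.9],"grip": 0.3},{"offset": [-0.59,0.51,0],"dr": [0,0,-0.9],"grip": 0.3},{"offset": [-0.59,0.51,0],"dr": [0,0,-0.9],"grip": 0.3},{"offset": [-0.59,0.51,0],"dr": [0,0,-0.9],"grip": 0.3},{"offset": [-0.59,0.51,-0.7],"dr": [0,0,-0.9],"grip": 0.3},{"offset": [-0.59,0.51,-0.7],"dr": [0,0,-0.9],"grip": 0.3},{"offset": [-0.59,0.51,-0.7],"dr": [0,0,-0.9],"grip": 0.3},{"offset": [-0.59,0.51,-0.7],"dr": [0,0,-0.9],"grip": 0.3},{"offset": [-0.58,0.52,-0.7],"dr": [0,0,-0.9],"grip": 0.3}])

```text
clock: 8.05
tool_pos: [389.4, 157.3, 196.6]
tcp_rot: [-0.0, 0.996, 0.087, -0.001]
ft_force: [0.7, 0.2, -0.4]
opening: 61.9
finger_force: 0.0
```

Run:
```python
from h import *
s=observe();print(s['tool_pos'],s['tcp_rot'],s['opening'])
c=cap("top");W=cloud(c)
g=cv2.cvtColor(c["image"],cv2.COLOR_RGB2GRAY)[125:225,250:350]
g=cv2.createCLAHE(3,(4,4)).apply(cv2.resize(g,None,fx=5.5,fy=5.5,interpolation=2))
cv2.imwrite('pics/t3.png',g)
```

```text
[389.38435965 157.28142025 196.57665342] [-3.81264486e-05  9.96239916e-01  8.66335813e-02 -8.07053444e-04] 61.85591697325829
```

View pics/t3.png

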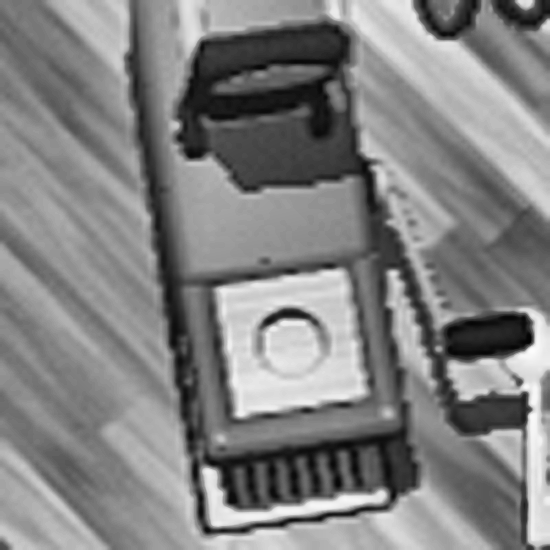

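The well is clearly visible: the hole is centred at crop (291,343), and the block corners are (213,287), (350,265), (372,403) and (233,418).

Run:
```python
from h import *
c=capture("top")
t=lambda x,y:ray(c,250+(x-2.25)/5.5,125+(y-2.25)/5.5,151)
print(t(291,343),np.mean([t(213,287),t(350,265),t(372,403),t(233,418)],0))
print(615-85*np.cos(.1767),-113.66-85*np.sin(.1767))
```

```text
[ 529.97946045 -128.09879298  151.        ] [ 530.03467005 -128.63992396  151.        ]
531.3235237558529 -128.60146322696278
```

Request:
apply_moves(plan=[{"offset": [0.05,0,-1],"dr": [0,0,0],"grip": 0.3},{"offset": [0,0,-1],"dr": [0,0,0],"grip": 0.3},{"offset": [0,0,-0.7],"dr": [0,0,0],"grip": 0.3},{"offset": [0,0,-0.37],"dr": [0,0,0],"grip": 0.3},{"offset": [0,0,0],"dr": [0,0,0],"grip": 0.3}])

```text
clock: 8.78
tool_pos: [393.6, 156.3, 44.3]
tcp_rot: [0.0, 0.996, 0.09, -0.001]
ft_force: [-0.4, 0.3, 0.6]
opening: 61.5
finger_force: 0.0
```

Request:
apply_moves(plan=[{"offset": [0,0,-0.02],"dr": [0,0,0],"grip": 0.3},{"offset": [0,0,0],"dr": [0,0,0],"grip": 1},{"offset": [0,0,0],"dr": [0,0,0],"grip": 1},{"offset": [0,0,0],"dr": [0,0,0],"grip": 1},{"offset": [0,0,0],"dr": [0,0,0],"grip": 1},{"offset": [0,0,0],"dr": [0,0,0],"grip": 1}], newtons=8)

```text
clock: 9.52
tool_pos: [394.4, 157.0, 44.4]
tcp_rot: [-0.0, 0.996, 0.089, 0.0]
ft_force: [-0.8, 4.7, 5.4]
opening: 37.2
finger_force: 8.0
```

Run:
```python
from h import *
for i in range(4):
    s=observe();print(s['tool_pos'],s['ft_force'],s['opening'],s['finger_force'],s['clock']);capture("top")
```

```text
[394.38905932 156.9534385   44.44721282] [-0.7873228   4.65905966  5.41414234] 37.18237008039872 8.00033181978506 9.525
[394.41810655 156.94848568  44.46043143] [0.06988522 4.76933201 5.7205316 ] 37.10432359992302 8.000186030931218 9.575
[394.40187445 156.91191097  44.43246617] [-0.18537254  4.73152347  6.21388098] 36.90338632568857 8.000413124354964 9.625
[394.38115286 156.92161123  44.42484927] [-0.32699856  5.31297048  5.69370676] 37.35875641540346 8.000367050844943 9.675
```

Run:
```python
from h import *
c=cap("scene");j=c["image"][170:260,110:220,::-1]
cv2.imwrite('pics/s4.png',cv2.resize(j,None,fx=6,fy=6,interpolation=2))
```

```text
(no output)
```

View pics/s4.png

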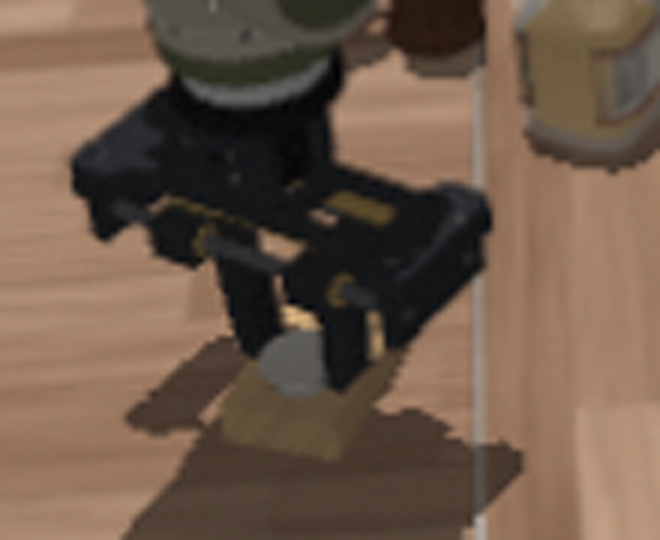

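The foil is centred at crop (300,360), between the fingers, where it was before the grasp. I lift slowly.

Request:
apply_moves(plan=[{"offset": [0,0,0.1],"dr": [0,0,0],"grip": 1},{"offset": [0,0,0.2],"dr": [0,0,0],"grip": 1},{"offset": [0,0,0.6],"dr": [0,0,0],"grip": 1},{"offset": [0,0,1],"dr": [0,0,0],"grip": 1},{"offset": [0,0,1],"dr": [0,0,0],"grip": 1},{"offset": [0,0,0.4],"dr": [0,0,0],"grip": 1},{"offset": [0,0,0],"dr": [0,0,0],"grip": 1}])

```text
clock: 10.65
tool_pos: [394.4, 156.6, 210.4]
tcp_rot: [0.0, 0.996, 0.089, 0.001]
ft_force: [-0.0, -0.9, -0.2]
opening: 36.7
finger_force: 8.0
```

Run:
```python
from h import *
s=observe();print(s['tool_pos'],s['tcp_rot'],s['ft_force'],s['opening'])
c=cap("scene");W=cloud(c);im=c["image"].astype(int)
p=s['tool_pos']
m=(np.linalg.norm(W-(p-[0,0,8]),axis=-1)<30)&(im.min(-1)>70)&(im.max(-1)-im.min(-1)<25)
P=W[m];v,u=np.nonzero(m);print(len(P),np.median(P,0),P.min(0),P.max(0),u.min(),u.max(),v.min(),v.max())
a,b=int(u.mean()),int(v.mean());j=c["image"][b-35:b+35,a-45:a+45,::-1]
cv2.imwrite('pics/s5.png',cv2.resize(j,None,fx=8,fy=8,interpolation=2));print(a-45,b-35)
```

```text
[394.40776897 156.60884415 210.42004092] [1.40450253e-04 9.96000135e-01 8.93398478e-02 1.45011727e-03] [-0.01769843 -0.9284375  -0.23826931] 36.68895519664231
115 [386.97037723 152.57324765 200.50194062] [373.72433394 135.02795897 179.89329914] [407.61224933 170.18373973 203.9256409 ] 144 155 175 188
105 146
```

View pics/s5.png

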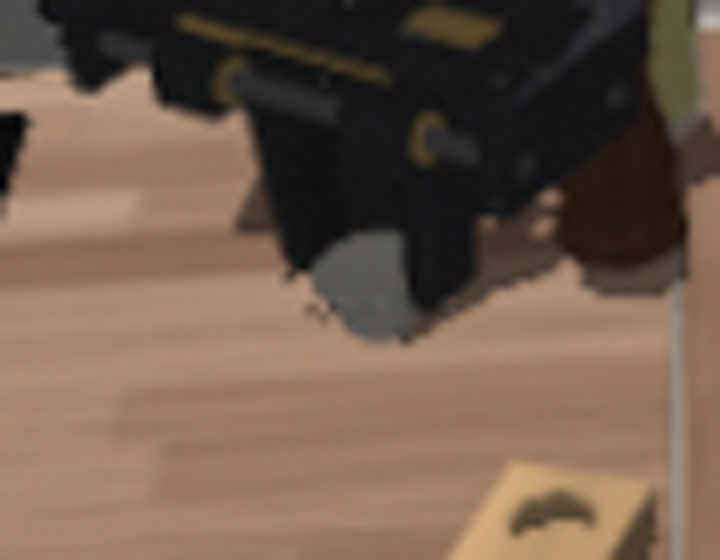

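The capsule is held at crop (365,285). I check its tilt from the depth map.

Run:
```python
from h import *
for n in("scene","top"):
    c=capture(n);W=cloud(c);im=c["image"].astype(int);p=observe()['tool_pos']
    m=(np.linalg.norm(W-(p-[0,0,10]),axis=-1)<26)&(im.min(-1)>75)&(im.max(-1)-im.min(-1)<25)
    v,u=np.nonzero(m);P=W[m];print(n,len(P))
    if n=="scene":
        for r in range(v.min(),v.max()+1):
            k=v==r;print(r,u[k].min(),u[k].max(),np.median(P[k],0).round(1),int(np.median(im[r,u[k]])))
```

```text
scene 109
176 149 153 [400.7 164.1 201.2] 85
177 148 154 [398.5 161.6 200.8] 90
178 146 154 [394.6 161.8 200.8] 89
179 145 154 [390.8 158.6 200.5] 88
180 144 154 [386.  156.6 200. ] 87
181 144 154 [386.2 154.7 199. ] 87
182 144 154 [382.7 151.4 199.7] 86
183 145 154 [380.6 147.2 198.8] 86
184 147 154 [378.8 143.  198. ] 91
185 147 155 [381.7 143.7 191.5] 86
186 148 155 [383.3 144.6 188.3] 84
187 148 154 [383.1 147.2 184.9] 86
188 150 154 [383.7 146.6 181.4] 86
top 0
```

Run:
```python
from h import *
c=capture("scene")
for u in(151,151.7):print(ray(c,u,180,200),ray(c,u,180,201))
print(ray(c,159,228.5,34))
```

```text
[390.74191092 152.85473618 200.        ] [389.81780979 151.5694511  201.        ]
[391.84154659 151.42644641 200.        ] [390.91548509 150.1437076  201.        ]
[394.26379458 158.83436651  34.        ]
```

Request:
apply_moves(plan=[{"offset": [0.46,-0.95,0.2],"dr": [0,0,0],"grip": 1},{"offset": [0.46,-0.95,0],"dr": [0,0,0],"grip": 1},{"offset": [0.46,-0.95,0],"dr": [0,0,0],"grip": 1},{"offset": [0.46,-0.95,0],"dr": [0,0,0],"grip": 1},{"offset": [0.46,-0.95,0],"dr": [0,0,0],"grip": 1},{"offset": [0.46,-0.95,0],"dr": [0,0,0],"grip": 1},{"offset": [0,0,-0.4],"dr": [0,0,0],"grip": 1},{"offset": [0,0,0],"dr": [0,0,0],"grip": 1}])

```text
clock: 11.85
tool_pos: [531.3, -128.2, 196.9]
tcp_rot: [-0.001, 0.996, 0.089, -0.002]
ft_force: [0.5, 0.4, 0.5]
opening: 36.9
finger_force: 8.0
```

Run:
```python
from h import *
s=observe();print(s['tool_pos'],s['tcp_rot'],s['ft_force'],s['opening'])
c=cap("scene");p=s['tool_pos'];E=np.linalg.inv(np.array(c["extrinsics"]))
K=np.array(c["camera_matrix"])
for t in([530.3,-128.4,151],p-[2,0,10]):
    q=E@np.r_[t,1];print(K[0,0]*q[0]/-q[2]+K[0,2],K[1,1]*-q[1]/-q[2]+K[1,2])
j=c["image"][160:250,220:330,::-1]
cv2.imwrite('pics/s6.png',cv2.resize(j,None,fx=6,fy=6,interpolation=2))
```

```text
[ 531.25956116 -128.21276272  196.91946976] [-0.00129877  0.99602762  0.08900965 -0.00213708] [0.48459659 0.39684804 0.47584581] 36.87046759889914
273.0221971604796 210.39338914478594
273.18591728987934 198.7643561051432
```

View pics/s6.png

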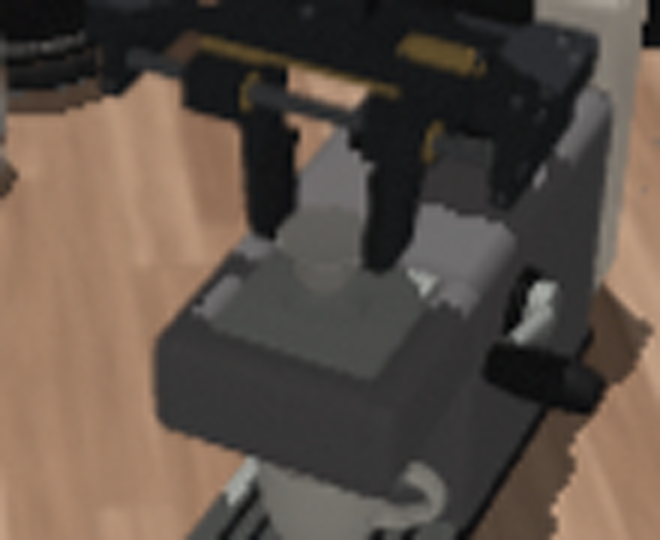

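The capsule at crop (322,235) hangs directly over the well, within 1 px of the prediction. I lower it.

Request:
apply_moves(plan=[{"offset": [0.01,0,-0.2],"dr": [0,0,0],"grip": 1},{"offset": [0,0,-0.15],"dr": [0,0,0],"grip": 1},{"offset": [0,0,-0.1],"dr": [0,0,0],"grip": 1},{"offset": [0,0,0],"dr": [0,0,0],"grip": 1}])

```text
clock: 12.4
tool_pos: [532.5, -128.1, 176.4]
tcp_rot: [-0.0, 0.996, 0.089, -0.0]
ft_force: [-0.8, -0.3, -0.6]
opening: 36.8
finger_force: 8.0
```

Request:
apply_moves(plan=[{"offset": [0,0,-0.06],"dr": [0,0,0],"grip": 1},{"offset": [0,0,-0.04],"dr": [0,0,0],"grip": 1},{"offset": [0,0,0],"dr": [0,0,0],"grip": 1}])

```text
clock: 12.78
tool_pos: [532.6, -128.3, 171.6]
tcp_rot: [-0.0, 0.996, 0.089, -0.0]
ft_force: [-0.2, 0.2, -0.5]
opening: 36.8
finger_force: 8.0
```

Request:
apply_moves(plan=[{"offset": [0,0,-0.03],"dr": [0,0,0],"grip": 1},{"offset": [0,0,0],"dr": [0,0,0],"grip": 1},{"offset": [0,0,0],"dr": [0,0,0],"grip": 0.4},{"offset": [0,0,0],"dr": [0,0,0],"grip": 0.4},{"offset": [0,0,0],"dr": [0,0,0],"grip": 0.4},{"offset": [0,0,0.3],"dr": [0,0,0],"grip": 0.4},{"offset": [0,0,0.6],"dr": [0,0,0],"grip": 0.4},{"offset": [0,0,1],"dr": [0,0,0],"grip": 0.4}])

```text
clock: 13.78
tool_pos: [532.1, -128.1, 266.3]
tcp_rot: [-0.001, 0.996, 0.089, -0.001]
ft_force: [0.5, -0.9, 0.3]
opening: 52.5
finger_force: 0.0
```

Request:
apply_moves(plan=[{"offset": [-1,0.2,0.5],"dr": [0,0,0.9],"grip": 0.4},{"offset": [-1,0.2,0.5],"dr": [0,0,0.9],"grip": 0.4},{"offset": [-1,0.2,0.5],"dr": [0,0,0.9],"grip": 0.4}])

```text
clock: 14.15
tool_pos: [381.0, -97.8, 341.9]
tcp_rot: [0.001, 0.947, 0.322, 0.0]
ft_force: [-0.1, -0.7, -0.2]
opening: 53.4
finger_force: 0.0
```

Run:
```python
from h import *
s=observe();print(s['tool_pos'],s['tcp_rot'],s['ft_force'],s['opening'])
c=cap("top");d=cap("scene")
a=cv2.resize(c["image"][150:215,270:340,::-1],(390,362),interpolation=2);b=cv2.resize(d["image"][160:230,235:310,::-1],(388,362),interpolation=2)
cv2.imwrite('pics/m7.png',np.hstack([a,b]))
for x in(c,d):
    W=cloud(x);m=(np.hypot(W[...,0]-530.3,W[...,1]+128.4)<12)
    print(np.nanpercentile(W[m][:,2],[10,50,90]))
```

```text
[380.95904993 -97.75174365 341.87298125] [6.15820749e-04 9.46758307e-01 3.21944305e-01 4.38898014e-04] [-0.07753011 -0.67490576 -0.18988535] 53.42870381522025
[154.77905073 157.71508097 159.79744076]
[159.28360538 160.61861324 161.77658081]
```

View pics/m7.png

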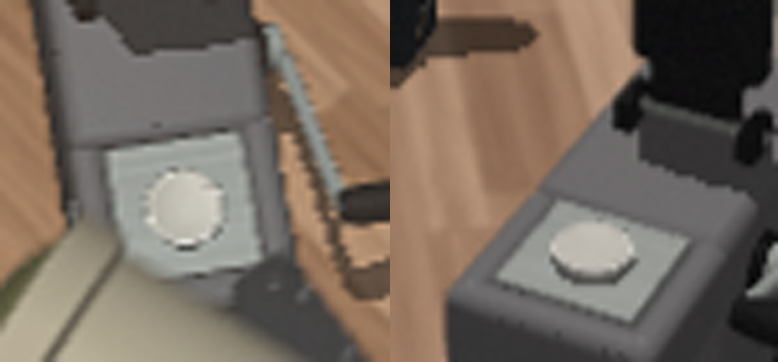

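The capsule sits flat and centred in the well, with its foil at z ≈159: (185,207) in the left half and (592,248) in the right. Next I shut the hood.

Request:
apply_moves(plan=[{"offset": [0.3,0,0.66],"dr": [0,0,0.9],"grip": 0.7},{"offset": [0.85,0,0],"dr": [0,0,0.9],"grip": 0.7},{"offset": [1,0,0],"dr": [0,0,0.9],"grip": 0.7},{"offset": [1,0,0],"dr": [0,0,0.9],"grip": 0.7},{"offset": [1,0,0],"dr": [0,0,0.9],"grip": 0.7},{"offset": [1,0,0],"dr": [0,0,0.9],"grip": 0.7},{"offset": [0.96,-0.02,0],"dr": [0,0,0.84],"grip": 0.7},{"offset": [0,0,0],"dr": [0,0,0],"grip": 0.7}])

```text
clock: 15.25
tool_pos: [691.1, -99.5, 368.2]
tcp_rot: [-0.002, 0.645, 0.764, -0.001]
ft_force: [0.3, -0.1, -1.7]
opening: 26.6
finger_force: 0.0
```

Request:
apply_moves(plan=[{"offset": [-0.09,0.014,0],"dr": [0,0,0.03],"grip": 0.7},{"offset": [0,0,-0.4],"dr": [0,0,0],"grip": 0.7},{"offset": [0,0,-0.4],"dr": [0,0,0],"grip": 0.7},{"offset": [0,0,-0.25],"dr": [0,0,0],"grip": 0.7},{"offset": [0,0,-0.2],"dr": [0,0,0],"grip": 0.7},{"offset": [0,0,0],"dr": [0,0,0],"grip": 0.7}])

```text
clock: 16.0
tool_pos: [683.2, -98.5, 310.8]
tcp_rot: [-0.0, 0.643, 0.766, -0.0]
ft_force: [-0.6, -0.6, 0.1]
opening: 26.5
finger_force: 0.0
```

Request:
apply_moves(plan=[{"offset": [0.06,0,-0.12],"dr": [0,0,0],"grip": 0.7},{"offset": [0,0,0],"dr": [0,0,0],"grip": 1},{"offset": [0,0,0],"dr": [0,0,0],"grip": 1},{"offset": [0,0,0],"dr": [0,0,0],"grip": 1},{"offset": [0,0,0],"dr": [0,0,0],"grip": 1}], newtons=15)

```text
clock: 16.62
tool_pos: [686.7, -98.6, 304.6]
tcp_rot: [0.0, 0.643, 0.766, 0.0]
ft_force: [0.6, -0.4, -0.9]
opening: 11.0
finger_force: 15.0
```

Request:
apply_moves(plan=[{"offset": [-0.08,-0.014,0.024],"dr": [0,0,0],"grip": 1},{"offset": [-0.2,-0.036,0.048],"dr": [0,0,0],"grip": 1},{"offset": [-0.204,-0.036,0.032],"dr": [0,0,0],"grip": 1},{"offset": [-0.206,-0.036,0.016],"dr": [0,0,0],"grip": 1},{"offset": [-0.207,-0.037,0],"dr": [0,0,0],"grip": 1},{"offset": [-0.206,-0.036,-0.015],"dr": [0,0,0],"grip": 1},{"offset": [-0.204,-0.036,-0.031],"dr": [0,0,0],"grip": 1},{"offset": [-0.202,-0.036,-0.046],"dr": [0,0,0],"grip": 1}])

```text
clock: 17.62
tool_pos: [610.9, -111.8, 306.9]
tcp_rot: [0.001, 0.643, 0.766, 0.001]
ft_force: [2.9, -0.2, 0.7]
opening: 11.3
finger_force: 15.0
```

Request:
apply_moves(plan=[{"offset": [-0.198,-0.035,-0.061],"dr": [0,0,0],"grip": 1},{"offset": [-0.193,-0.034,-0.076],"dr": [0,0,0],"grip": 1},{"offset": [-0.186,-0.033,-0.091],"dr": [0,0,0],"grip": 1},{"offset": [-0.18,-0.032,-0.105],"dr": [0,0,0],"grip": 1},{"offset": [-0.17,-0.03,-0.12],"dr": [0,0,0],"grip": 1},{"offset": [-0.162,-0.028,-0.13],"dr": [0,0,0],"grip": 1}])

```text
clock: 18.38
tool_pos: [556.4, -121.4, 277.3]
tcp_rot: [0.001, 0.643, 0.766, 0.0]
ft_force: [1.6, 1.1, 1.9]
opening: 11.3
finger_force: 15.0
```

Request:
apply_moves(plan=[{"offset": [-0.145,-0.026,-0.145],"dr": [0,0,0],"grip": 1},{"offset": [-0.138,-0.025,-0.156],"dr": [0,0,0],"grip": 1},{"offset": [-0.127,-0.023,-0.167],"dr": [0,0,0],"grip": 1},{"offset": [-0.113,-0.02,-0.176],"dr": [0,0,0],"grip": 1},{"offset": [-0.1,-0.018,-0.185],"dr": [0,0,0],"grip": 1}])

```text
clock: 19.0
tool_pos: [525.2, -127.0, 234.7]
tcp_rot: [-0.0, 0.643, 0.766, 0.0]
ft_force: [1.7, 3.8, 0.7]
opening: 11.2
finger_force: 15.0
```

Request:
apply_moves(plan=[{"offset": [-0.06,-0.01,-0.14],"dr": [0,0,0],"grip": 1},{"offset": [-0.02,-0.003,-0.08],"dr": [0,0,0],"grip": 1},{"offset": [0,0,-0.04],"dr": [0,0,0],"grip": 1},{"offset": [0,0,0],"dr": [0,0,0],"grip": 1}])

```text
clock: 19.5
tool_pos: [521.5, -128.3, 224.8]
tcp_rot: [0.001, 0.643, 0.766, -0.0]
ft_force: [-10.3, 3.6, 19.8]
opening: 11.5
finger_force: 15.0
```

Request:
apply_moves(plan=[{"offset": [0,0,0],"dr": [0,0,0],"grip": 0.6},{"offset": [0,0,0],"dr": [0,0,0],"grip": 0.6},{"offset": [0,0,0.4],"dr": [0,0,0],"grip": 0.6},{"offset": [0,0,1],"dr": [0,0,0],"grip": 0.6},{"offset": [0.04,-1,0],"dr": [0,0,0],"grip": 1},{"offset": [0.04,-1,0],"dr": [0,0,0],"grip": 1},{"offset": [0,0,0],"dr": [0,0,0],"grip": 1}])

```text
clock: 20.38
tool_pos: [525.2, -230.7, 291.3]
tcp_rot: [-0.0, 0.645, 0.765, -0.0]
ft_force: [-0.2, 0.8, -0.2]
opening: 7.5
finger_force: 0.0
```

Run:
```python
from h import *
s=observe();print(s['tool_pos'],s['tcp_rot'],s['ft_force'],s['opening'])
d=capture("scene");x,y=np.cos(.1767),np.sin(.1767)
for n in("scene0",):
  for W in(np.load(n+'.npy'),cloud(d)):
    q=W[...,:2]-[615,-113.66];mx=q[...,0]*x+q[...,1]*y;my=-q[...,0]*y+q[...,1]*x
    for a in(-80,-60,-40,-20,0,20):
        m=(abs(mx-a)<8)&(abs(my)<30)&(W[...,2]>150)
        print(a,m.sum(),np.nanmedian(W[m][:,2]).round(1))
    m=(abs(mx+94)<15)&(abs(my)<30)&(W[...,2]>205);print('bar',np.median(W[m],0),m.sum())
```

```text
[ 525.21130574 -230.67127753  291.29809571] [-4.94697713e-04  6.44529815e-01  7.64578926e-01 -3.74018582e-04] [-0.23699847  0.80720064 -0.24872524] 7.517481424024483
-80 84 185.0
-60 54 184.4
-40 32 184.8
-20 81 185.1
0 68 184.8
20 38 175.6
bar [ 519.38717223 -129.98469393  223.64995071] 132
-80 88 184.8
-60 58 184.7
-40 28 184.9
-20 87 184.8
0 67 185.0
20 36 175.8
bar [ 519.3606984  -130.86159081  223.80749309] 139
```

The hood is fully shut, with its heights identical to the start. Next I press the lever.

Request:
apply_moves(plan=[{"offset": [0,0,-0.7],"dr": [0,0,0],"grip": 1},{"offset": [0,0,-0.7],"dr": [0,0,0],"grip": 1},{"offset": [0,0,-0.5],"dr": [0,0,0],"grip": 1},{"offset": [0,0,0],"dr": [0,0,0],"grip": 1},{"offset": [0,0,-0.2],"dr": [0,0,0],"grip": 1},{"offset": [0,0,-0.2],"dr": [0,0,0],"grip": 1},{"offset": [0,0,0],"dr": [0,0,0],"grip": 1}])

```text
clock: 21.3
tool_pos: [525.6, -227.9, 177.6]
tcp_rot: [0.0, 0.643, 0.766, -0.0]
ft_force: [-1.4, -0.4, 3.6]
opening: 0.4
finger_force: 2.0
```

Contact came at the expected height, with 3.6 N on the tool. I continue down to TCP z ≈137.5.

Request:
apply_moves(plan=[{"offset": [0,-0.05,-0.2],"dr": [0,0,0],"grip": 1},{"offset": [0,0,-0.2],"dr": [0,0,0],"grip": 1},{"offset": [0,0,-0.15],"dr": [0,0,0],"grip": 1},{"offset": [0,0,-0.1],"dr": [0,0,0],"grip": 1},{"offset": [0,0,-0.1],"dr": [0,0,0],"grip": 1},{"offset": [0,0,0],"dr": [0,0,0],"grip": 1},{"offset": [0,0,0],"dr": [0,0,0],"grip": 1}])

```text
clock: 22.18
tool_pos: [525.3, -230.7, 140.9]
tcp_rot: [0.0, 0.643, 0.766, -0.0]
ft_force: [-6.3, -0.9, 8.4]
opening: 0.7
finger_force: 3.8
```

Run:
```python
from h import *
s=observe();print(s['tool_pos'],s['ft_force'],s['opening'])
c=cap("scene");j=c["image"][150:290,220:370,::-1]
cv2.imwrite('pics/s8.png',cv2.resize(j,None,fx=4.2,fy=4.2,interpolation=2))
```

```text
[ 525.31345432 -230.67191161  140.87502049] [-6.26794958 -0.87929901  8.35198504] 0.6838323125891361
```

View pics/s8.png

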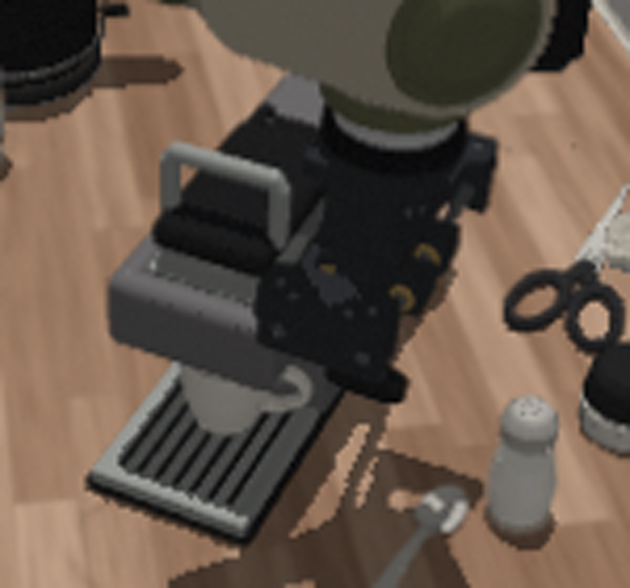

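The barrel grip shows at crop (370,380) under the fingers, and the hood is shut with the cup in place. The geometry gives about 0.42 rad, so I go 3 mm lower and hold.

Request:
apply_moves(plan=[{"offset": [0,0,-0.05],"dr": [0,0,0],"grip": 1},{"offset": [0,0,0],"dr": [0,0,0],"grip": 1},{"offset": [0,0,0],"dr": [0,0,0],"grip": 1},{"offset": [0,0,0],"dr": [0,0,0],"grip": 1},{"offset": [0,0,0],"dr": [0,0,0],"grip": 1},{"offset": [0,0,0],"dr": [0,0,0],"grip": 1},{"offset": [0,0,0],"dr": [0,0,0],"grip": 1},{"offset": [0,0,0],"dr": [0,0,0],"grip": 1}])

```text
clock: 23.22
tool_pos: [525.3, -230.7, 138.4]
tcp_rot: [0.0, 0.643, 0.766, -0.0]
ft_force: [-5.5, -0.7, 7.2]
opening: 0.6
finger_force: 3.8
```

Run:
```python
from h import *
s=observe();print(s['tool_pos'],s['ft_force'],np.abs(s['joint_velocities']).max())
c=capture("scene");W=cloud(c);im=c["image"].astype(int)
# visible outer end of the barrel
x,y=np.cos(.1767),np.sin(.1767);q=W[...,:2]-[615,-113.66];mx=q[...,0]*x+q[...,1]*y;my=-q[...,0]*y+q[...,1]*x
m=(abs(mx+110)<22)&(my<-100)&(my>-128)&(W[...,2]>85)&(W[...,2]<150)&(im.max(-1)<70)
print(m.sum(),np.median(np.c_[mx[m],my[m],W[m][:,2]],0),np.percentile(W[m][:,2],[5,95]))
```

```text
[ 525.33957641 -230.70244527  138.44775799] [-5.53306834 -0.6957114   7.18363613] 0.0007447444608293186
73 [-116.31267031 -113.7522836   117.30825882] [108.68266098 139.89070987]
```

```bash
python3 -c "
from cell import *
print(finish_job())"
```

```text
the job is handed in; nothing more can be done
None
```

I handed the job in at about 23 s with the capsule seated foil up, the hood fully shut and the lever held at about level (about 7 N on the tool); no verdict came back, and the cup and bystanders looked undisturbed in the last picture.

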